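Clip the display stand's disc onto its spindle

TASK

The round button stand is missing the spring clip that holds it on its spindle: take the open clip from the cork mat, lay it flat on the bare side of the stand with its mouth towards the spindle, and let go of it there, short of the spindle. Then push it sideways from behind until it snaps fully home in the spindle's groove, and leave it there. Do not knock over the two standing tubes.

Things in the scene. Friction and masses are not known exactly. Their poses are not given: they have to be found in the camera images.
- stand: Round wooden display stand, fixed, 230 mm across, flat top 35 mm above the table, an upright steel spindle in its middle. Origin: centre of its underside, on the spindle's axis. The half on its own +x side carries button wells (walls 14 mm high, 59 to 113 mm from the axis). The half on its own -x side is bare and flat out to the rim and faces roughly the robot.
- groove (a point): On the spindle's axis at the level of the stand's top: the foot of the groove, a neck 20 mm in diameter and 11 mm high. Above it the spindle's head is 28 mm in diameter, its top 76 mm above the table. The clip is home when point clip_bore is here.
- clip: Dark steel open C-shaped spring clip, 8 mm thick, about 42 mm long and 35 mm wide, about 64 g, lying flat on the cork mat. Origin: underside, on the axis of its bore; z up when flat, mouth towards its +x. At its back a solid bridge (x = -28 to -10.5 mm, 28 mm wide) carries an upright thumb tab.
- clip_bore (a point): Centre of the bore, underside (the clip's origin). Two sprung arms end in round noses (4 mm radius, farthest point x = +13.5 mm) that leave a 13 mm gap. They meet the neck when the bore is about 18.5 mm from the spindle's axis; from there a push of 6 to 13 N towards the axis spreads them, and then they snap round the neck and draw the clip home.
- clip_tab (a point): Middle of the clip's thumb tab, 18 mm above the clip's underside and 24 mm behind its bore. The tab is 8 mm thick (x = -28 to -20 mm in the clip's frame), 24 mm wide along y, its top 28 mm above the underside; its back is flat and flush with the bridge's back at x = -28 mm, which is where to push.
- mat: Cork mat 260 x 220 x 5 mm, fixed flat on the table; origin: centre of its underside. The clip lies near its middle; three coat buttons (32 to 42 mm discs) and a closed steel ring (38 mm) without a tab lie at its corners and are not needed.
- tube_a: Standing amber tube with white caps, 35 mm in diameter, 122 mm tall, beyond the stand and mat; origin at the centre of its foot, z up. To be left standing.
- tube_b: Standing clear tube of buttons with white caps, 35 mm in diameter, 122 mm tall, next to the amber one; origin at the centre of its foot, z up. To be left standing.
- landing (a point): On the stand's flat top in the middle of its bare half, 50 mm from the spindle's axis: about where the clip is laid down. From here the clip moves along the stand's +x to the groove.

How it is judged (in metres and radians):
On the way, in this order (a step that is already met when the one before it is completed fails the run):
1. the clip lies flat on the stand's top, short of the spindle, mouth towards it, and has been let go (horizontal distance between clip_bore and groove between 0.012 and 0.095 m and horizontal distance between clip_tab and groove above 0.034 m and x of groove in the frame of clip_bore above 0.01 m and z of clip_bore in the frame of groove between -0.003 and 0.003 m and angle between clip's own z axis and vertical below 0.1 rad and linear speed of clip below 0.02 m/s and contact force between the fingers and clip below 0.05 N), for 0.2 s.
2. the clip has snapped home in the groove (horizontal distance between clip_bore and groove below 0.0025 m and z of clip_bore in the frame of groove between -0.003 and 0.004 m), for 0.2 s.
At the end, for the whole second after the job is handed in: The clip's bore is within 2.5 mm of the spindle's axis, its underside within 3 mm below and 4 mm above the stand's top, tilted less than 0.12 rad and at rest; both tubes stand upright (tilt under 0.2 rad) (all of step 2 and angle between clip's own z axis and vertical below 0.12 rad and linear speed of clip below 0.01 m/s and angle between each of tube_a, tube_b's own z axis and vertical below 0.2 rad); the robot touches nothing.
It fails at once if a standing tube is knocked over (angle between any of tube_a, tube_b's own z axis and vertical above 0.6 rad).
It also fails if it takes over 45 s, if anything falls off the work surface, if the arm or the gripper's body presses on something with over 40 N, if the wrist force passes 120 N, or if a joint passes its speed limit or range.

ROBOT

A 6-joint arm with a two-finger parallel gripper is mounted at the origin on the work surface. World frame = base frame: x ahead of the robot, y to its left, z up, the work surface at z = 0. Lengths are in mm, angles in rad, forces in N, time in s.
With the tool pointing down it reaches from about 350 to 775 mm from the base axis. Payload 7.3 kg.
Tool frame: the origin (TCP) lies at the very end of the fingers, on their centre line; the grasp point (between the pads) lies 19 mm behind it; z points along the fingers, y is the line along which they close (so a half turn about z gives the same grasp; the last joint's range is limited). The gripper opens to 92 mm and grips with 3 to 60 N. Pads are 19 mm wide; open, the fingers measure 130 mm over their backs; the gripper's body (75 mm by 190 mm) begins 47 mm behind the grasp point.
Start: joints at [1.127, 0.342, 1.524, -0, 1.275, -0.146], TCP at [154.029, 501.916, 226.741] pointing down, gripper open.
Joint ranges: [-2.53, 2.53], [-0.77, 2.02], [0.04, 2.7], [-1, 4.14], [0.28, 2.66], [-3.11, 3.11]. Speed limits (rad/s): [2.57, 2.57, 3.14, 3.14, 3.14, 3.14].

INTERFACE

Orientations are given as [roll, pitch, yaw] about the fixed x, y, z axes, in that order (R = Rz(yaw) Ry(pitch) Rx(roll)).
In Python, from plant import bot gives the robot as it stands.
- The arm moves only by the tool apply_moves, never from a script. Its argument "motion" is text: rows parted by semicolons, each of 4 numbers parted by spaces: the shift along the tool's x, y, z in m, then the turn about the tool's z in degrees. A call has 1 to 8 rows; each row shifts and turns the commanded pose from where the row before left it, along the tool's axes as they then stand; what a row does not reach is not made up. A row lasts 1/8 s, in which the tool goes at most 62.5 mm and 10.7 degrees, less where a joint would pass 70% of its speed; a pose out of reach is approached as far as the arm can. A call with a gripper value outside its range is refused whole. "fingers" is the opening, from -1 (shut) to 1 (fully open), set as the call begins (left out, the last holds). The fingers move at their own pace and stop on an object; the grip force is fixed at half the most. Time passes only in rows, so rows that do not move let the fingers close. It gives the time, the measured TCP pose, the force, the opening and the grip force at its end, in the units of the state.
- bot.get_obs(): the state, without advancing time (a new reading comes with each control period).
- bot.capture(name): name is "side" or "top"; returns a dict with "img" (384x512x3 uint8, blue, green, red), "range_z" (384x512 float32, mm along the optical axis (not along the pixel's ray), 0 where there is no reading), "fx", "fy", "cx", "cy" (pixels), "D" ([k1, k2, p1, p2, k3] as OpenCV has them; the pictures are not rectified), "world_from_camera" (4x4, takes a point from camera to world coordinates). Camera axes: x right, y down, z forward; pixel columns grow to the right and rows downward; lengths in mm; the calibration is good to about 2 mm. A picture is of the moment at which its call begins.
- bot.close_job(): hands the job in; it is judged then, once.
Trained networks look in a picture, given as the dict that the camera call returned (one of the last four; its "shot" number tells which), for a name from the list of things; names that differ only in an ending like _2 or _b are one class to them, and where a whole thing is asked for, a point or a joint stands for the part that bears it (a point fixed in the world has none). Each returns a list of dicts, best first, with "p" (0 to 1); they miss things now and then, are a little off and sometimes report something else, mostly with a low value. They report only what shows in the picture. A call takes as long as a camera call.
- bot.cut_out(picture, thing): "pixels" (384x512 bool, what is visible of it) and "point" ([column, row] in pixels, amid what is visible of it).
The state is a dict: "time": time; "joint_positions": joint angles; "dq": joint speeds; "tau": joint torques, N m; "tool_pos": TCP position; "tcp_rot": TCP orientation; "contact_force": force on the tool from outside, world axes, zero at the start; "moment": the same for the moment, N m; "grip_width": finger opening in mm; "finger_force": force on a finger pad.
Only numpy, scipy, OpenCV 4.12 (cv2) and the standard library are available. Lean on these libraries where they do the work, as an engineer would, in place of code of your own. Each camera call takes 0.05 s, during which the arm holds its last target. There are 200 camera calls.

## Working session

There is one attempt and no reset: what is moved stays moved. The work goes in short steps, Python scripts to look and compute and a tool call to move; the robot and the scene stay as the last step left them, time stands still between calls to the robot, and variables do not carry over. Pictures are saved under pics/ and viewed, at most 10 in all, crops included, and the job is handed in when it is done.

Besides the shell and the picture viewer there is one more tool, called after "Call:" by a JSON object that holds its "fn" and its "kwargs", one argument or row to a line. apply_moves: Moves the arm, as the interface text tells. Its arguments: {"type":"object","properties":{"motion":{"type":"string"},"fingers":{"type":"number"}},"required":["motion"]}

```bash
mkdir -p pics; cat > h.py <<'E'
import numpy as np, cv2
from plant import bot
def pts(p,mask=None):
    m=(p["range_z"]>0)
    if mask is not None: m&=mask
    v,u=np.nonzero(m); z=p["range_z"][v,u].astype(float)
    K=np.array([[p["fx"],0,p["cx"]],[0,p["fy"],p["cy"]],[0,0,1]],float)
    n=cv2.undistortPoints(np.stack([u,v],1).astype(float)[:,None],K,np.array(p["D"],float))[:,0]
    c=np.c_[n*z[:,None],z]; T=np.array(p["world_from_camera"])
    return c@T[:3,:3].T+T[:3,3],u,v
E
python3 - <<'E'
from h import *
o=bot.get_obs();print(o["time"],o["tool_pos"],o["tcp_rot"],o["grip_width"])
P={}
for n in("top","side"):
    p=bot.capture(n);P[n]=p
    print(n,np.array(p["world_from_camera"]).round(2).tolist())
    for t in("clip","stand","tube_a","mat","clip_tab"):
        for r in bot.cut_out(p,t)[:2]:
            w,u,v=pts(p,r["pixels"])
            print(n,t,round(r["p"],2),r["point"],len(w),np.median(w,0).round(1),w.min(0).round(1),w.max(0).round(1))
cv2.imwrite("pics/a.png",np.vstack([P["top"]["img"],P["side"]["img"]])[:, :])
cv2.imwrite("pics/a.png",cv2.resize(np.hstack([P["top"]["img"],P["side"]["img"]]),(800,300),interpolation=cv2.INTER_AREA))
cv2.imwrite("pics/b.png",P["top"]["img"])
E
```

```text
0.0 [153.83691825 501.52031637 226.04055872] [-3.14004998e+00 -2.10684197e-04  2.84380445e+00] 91.74229382579286
top [[-0.01, -0.99, 0.1, 537.69], [-1.0, 0.01, -0.03, 16.92], [0.03, -0.1, -0.99, 789.21], [0.0, 0.0, 0.0, 1.0]]
top clip 0.54 [315.1, 226.3] 149 [ 513.6 -132.5   13.9] [ 500.1 -160.2    6. ] [ 537.1 -117.7   34.6]
top stand 0.56 [316.4, 223.1] 155 [ 514.7 -133.6   13.8] [ 502.  -160.2    2.2] [ 537.1 -117.7   34.6]
top stand 0.55 [182.5, 196.9] 9170 [578.2 152.7  35.7] [466.3  37.2  -0.5] [691.2 278.4  78. ]
top tube_a 0.78 [230.5, 101.4] 476 [765.8  41.2 119.2] [ 7.576e+02  2.510e+01 -4.000e-01] [792.4  57.7 125.4]
top tube_a 0.65 [268.1, 96.9] 491 [771.5 -28.5 116.5] [762.9 -49.3  -1. ] [827.8 -13.7 124.9]
top mat 0.96 [332.6, 219.3] 10163 [ 526.6 -173.4    5. ] [ 391.2 -292.8   -1.4] [667.4 -52.1  15. ]
top clip_tab 0.6 [315.4, 227.2] 175 [ 514.8 -133.6   13.7] [ 499.3 -162.2    3.7] [ 539.2 -117.7   34.6]
top clip_tab 0.44 [231.1, 104.1] 488 [765.6  41.2 118.1] [ 7.576e+02  2.500e+01 -4.000e-01] [792.4  57.7 125.4]
side [[0.74, -0.47, 0.48, 272.41], [-0.67, -0.54, 0.52, -379.59], [0.02, -0.7, -0.71, 561.65], [0.0, 0.0, 0.0, 1.0]]
side clip 0.75 [262.3, 276.1] 380 [ 512.1 -136.7   13.4] [ 497.2 -165.6    3.9] [ 541.9 -121.4   35.5]
side stand 0.62 [195.9, 174.0] 7492 [565.5 131.4  36.2] [463.6  35.   -1.9] [731.6 330.4  77.7]
side tube_a 0.97 [295.9, 141.1] 772 [764.7  32.6  77.4] [756.8  23.    1.6] [862.1  97.1 124.8]
side tube_a 0.85 [319.6, 155.6] 856 [770.1 -37.8  74.9] [763.  -49.4  -1.1] [855.4  43.4 124.8]
side mat 0.88 [281.6, 299.6] 15479 [ 510.5 -188.8    5.7] [ 389.6 -292.1   -0.4] [663.1 -55.6  34.9]
side clip_tab 0.94 [259.6, 273.1] 366 [ 512.3 -136.6   13.5] [ 497.2 -165.6    4.1] [ 537.9 -120.6   35.5]
```

View pics/a.png

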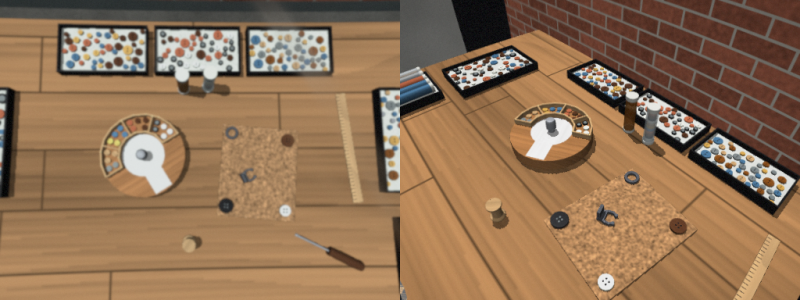

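View pics/b.png

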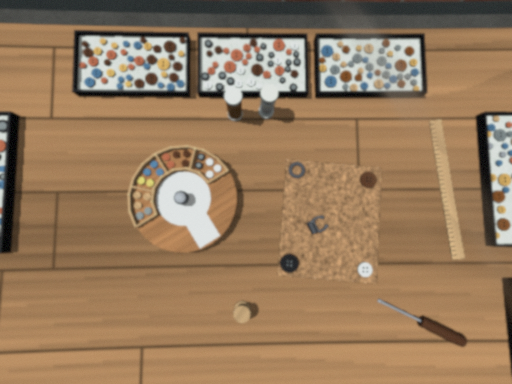

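Top view: the clip is at (317,225) with its tab at the lower left and its mouth to the upper right. The spindle is at (184,198), and the bare strip points towards (205,240). Next I fit the precise poses.

```bash
cat >> h.py <<'E'
from scipy.optimize import minimize
def stand(p):
    w,u,v=pts(p); d=w[(abs(w[:,0]-580)<60)&(abs(w[:,1]-157)<60)]
    t=d[(d[:,2]>71)&(d[:,2]<82)]; (cx,cy),r=cv2.minEnclosingCircle(t[:,:2].astype(np.float32))
    q=w-[cx,cy,0]; rr=np.hypot(q[:,0],q[:,1]); 
    top=q[(rr<110)&(rr>40)&(abs(q[:,2]-35)<4)]
    k=q[(rr>56)&(rr<116)&(q[:,2]>44)&(q[:,2]<56)]; a=np.arctan2(k[:,1],k[:,0])
    m=np.angle(np.exp(1j*a).sum()); dd=np.angle(np.exp(1j*(a-m)))
    lo,hi=np.percentile(dd,[.5,99.5]); yaw=m+(lo+hi)/2
    return dict(c=(cx,cy),med=t.mean(0),r=r,n=len(t),ztop=np.median(top[:,2]),yaw=yaw,mean=m,span=(lo,hi),nw=len(k))
def clipfit(p,z0,xy0,yaw0,R=45):
    "pose fit of clip outline; z0 = height of its underside"
    w,u,v=pts(p); w=w[np.hypot(w[:,0]-xy0[0],w[:,1]-xy0[1])<R]
    h=w[:,2]-z0
    S=4;N=400;g=np.zeros((N,N),np.uint8);c=lambda x,y:(int(round(N/2+S*x)),int(round(N/2+S*y)))
    cv2.circle(g,c(0,0),int(17*S),1,-1);cv2.circle(g,c(0,0),int(10.5*S),0,-1)
    g[N//2-int(10.5*S):N//2+int(10.5*S),N//2+int(9.5*S):]=0; g[:,N//2+int(10*S):]=0
    for s in(1,-1): cv2.circle(g,c(9.5,10.5*s),4*S,1,-1)
    cv2.rectangle(g,c(-28,-14),c(-11,14),1,-1)
    t=np.zeros_like(g);cv2.rectangle(t,c(-28,-12),c(-20,12),1,-1)
    sd=lambda m:cv2.GaussianBlur((m.astype(np.float32)-.5),(0,0),1.5*S)
    G=sd(g);T=sd(t)
    lo=(h>4)&(h<13);hi=(h>20)&(h<33);fl=(abs(h)<2.5)
    def f(x):
        c_,s_=np.cos(x[2]),np.sin(x[2]);q=(w[:,:2]-x[:2])@np.array([[c_,-s_],[s_,c_]])
        m=(q*S+N/2).astype(np.float32)
        sm=lambda M,k:cv2.remap(M,m[k,0][:,None].copy(),m[k,1][:,None].copy(),1,borderMode=cv2.BORDER_CONSTANT,borderValue=-.5).sum()
        return -sm(G,lo)-2*sm(T,hi)+sm(G,fl)
    best=min((minimize(f,[xy0[0]+dx,xy0[1]+dy,yaw0+a],method="Nelder-Mead",options=dict(initial_simplex=np.array([xy0[0]+dx,xy0[1]+dy,yaw0+a])+np.array([[0,0,0],[6,0,0],[0,6,0],[0,0,.3]]))) for dx in(-5,5) for dy in(-5,5) for a in(-.5,0,.5)),key=lambda r:r.fun)
    return best.x,best.fun,(lo.sum(),hi.sum()),np.median(w[hi],0) if hi.any() else None
E
python3 - <<'E'
from h import *
for n in("top","side"):
    p=bot.capture(n); print(n,stand(p))
    for y in np.arange(-3,3,1.): 
        r=clipfit(p,5,(517,-137),y); print(y,r[0].round(2),round(r[1],1),r[2],r[3])
    i=p["img"]; c=i[195:255,285:345] if n=="top" else i[240:310,225:295]
    cv2.imwrite(f"pics/c{n}.png",cv2.resize(c,(400,400),interpolation=2))
cv2.imwrite("pics/c.png",np.hstack([cv2.imread("pics/ctop.png"),cv2.imread("pics/cside.png")]))
E
```

```text
top {'c': (578.8013305664062, 150.55316162109375), 'med': array([578.84787033, 150.33245666,  74.45426427]), 'r': 12.482109069824219, 'n': 117, 'ztop': np.float64(35.32906510462146), 'yaw': np.float64(0.5450760098166478), 'mean': np.float64(0.6433939222679965), 'span': (np.float64(-1.6799494205443166), np.float64(1.4833135956416192)), 'nw': 968}
-3.0 [ 522.05 -147.06   -1.15] -547.9 (np.int64(119), np.int64(50)) [ 512.49029682 -125.06584989   32.58480746]
-2.0 [ 522.06 -147.06   -1.15] -547.9 (np.int64(119), np.int64(50)) [ 512.49029682 -125.06584989   32.58480746]
-1.0 [ 522.04 -147.04   -1.15] -547.9 (np.int64(119), np.int64(50)) [ 512.49029682 -125.06584989   32.58480746]
0.0 [ 522.01 -147.05   -1.15] -547.9 (np.int64(119), np.int64(50)) [ 512.49029682 -125.06584989   32.58480746]
1.0 [ 522.03 -147.05   -1.15] -547.9 (np.int64(119), np.int64(50)) [ 512.49029682 -125.06584989   32.58480746]
2.0 [ 522.03 -147.06    5.13] -547.9 (np.int64(119), np.int64(50)) [ 512.49029682 -125.06584989   32.58480746]
side {'c': (577.529541015625, 149.8477325439453), 'med': array([576.34556051, 148.5
[... 231 characters left out ...]
.5401609364696955)), 'nw': 887}
-3.0 [ 521.48 -148.34   -1.1 ] -771.1 (np.int64(233), np.int64(76)) [ 509.04377801 -128.01188768   33.02279069]
-2.0 [ 521.48 -148.33   -1.1 ] -771.1 (np.int64(233), np.int64(76)) [ 509.04377801 -128.01188768   33.02279069]
-1.0 [ 521.5  -148.32   -1.1 ] -771.1 (np.int64(233), np.int64(76)) [ 509.04377801 -128.01188768   33.02279069]
0.0 [ 521.5  -148.33   -1.1 ] -771.1 (np.int64(233), np.int64(76)) [ 509.04377801 -128.01188768   33.02279069]
1.0 [ 521.5  -148.33   -1.1 ] -771.1 (np.int64(233), np.int64(76)) [ 509.04377801 -128.01188768   33.02279069]
2.0 [ 521.49 -148.33    5.18] -771.1 (np.int64(233), np.int64(76)) [ 509.04377801 -128.01188768   33.02279069]
```

View pics/c.png

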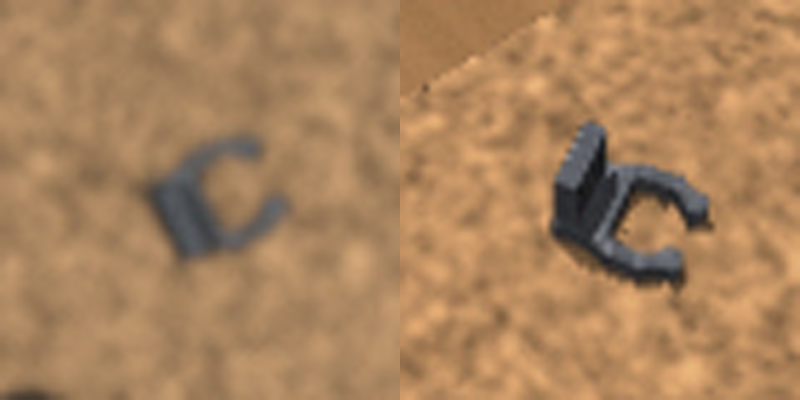

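The clip's bore is at about (522,-148) with yaw -1.12. The spindle axis is at about (578.5,150.4) and the stand's yaw is 0.545. I'll grip the bridge across its sides with tool yaw 2.02, so I turn first and then travel.

Call:
{"fn": "apply_moves", "kwargs": {
  "motion": "0 0 0 9.42;0 0 0 9.42;0 0 0 9.42;0 0 0 9.42;0 0 0 9.42;-0.0557 0.0037 0 0;-0.0557 0.0037 0 0;-0.0557 0.0037 0 0",
  "fingers": 1
}}

```text
time: 1.7
tool_pos: [237.4, 355.0, 226.8]
tcp_rot: [3.141, -0.0, 2.023]
contact_force: [1.0, 0.0, 0.5]
grip_width: 91.9
finger_force: 0.0
```

Call:
{"fn": "apply_moves", "kwargs": {
  "motion": "-0.0557 0.0037 0 0;-0.0557 0.0037 0 0;-0.0557 0.0037 0 0;-0.0557 0.0037 0 0;-0.0557 0.0037 0 0;-0.0557 0.0037 0 0;-0.0557 0.0037 0 0;-0.0557 0.0037 0 0"
}}

```text
time: 2.7
tool_pos: [458.5, -33.6, 226.9]
tcp_rot: [3.141, 0.0, 2.021]
contact_force: [0.6, 1.6, 0.0]
grip_width: 91.8
finger_force: 0.0
```

Call:
{"fn": "apply_moves", "kwargs": {
  "motion": "-0.0557 0.0037 0 0;-0.0557 0.0037 0 0;0 0 0.05 0;0 0 0.05 0;0 0 0.03 0;0 0 0 0"
}}

```text
time: 3.45
tool_pos: [511.5, -128.3, 94.8]
tcp_rot: [-3.138, -0.004, 2.022]
contact_force: [0.3, 0.4, 0.2]
grip_width: 91.7
finger_force: 0.0
```

Call:
{"fn": "apply_moves", "kwargs": {
  "motion": "0 0 0.03 0;0 0 0.03 0;0 0 0.02 0;0 0 0.008 0;0 0 0 0;0 0 0 0"
}}

```text
time: 4.2
tool_pos: [513.8, -129.1, 9.9]
tcp_rot: [3.14, 0.002, 2.022]
contact_force: [0.5, -0.3, 0.4]
grip_width: 91.8
finger_force: 0.0
```

Call:
{"fn": "apply_moves", "kwargs": {
  "motion": "0 0 0 0;0 0 0 0;0 0 0 0;0 0 0 0;0 0 0 0;0 0 0 0;0 0 0 0;0 0 0 0",
  "fingers": -1
}}

```text
time: 5.2
tool_pos: [512.9, -128.8, 8.7]
tcp_rot: [3.141, -0.0, 2.022]
contact_force: [0.6, 0.3, -0.4]
grip_width: 27.5
finger_force: 28.0
```

Gripped at 28 mm, which is the bridge's width. Next I lift and turn by -95.4°.

Call:
{"fn": "apply_moves", "kwargs": {
  "motion": "0 0 -0.03 0;0 0 -0.04 0;0 0 -0.04 0;0 0 0 -10.6;0 0 0 -10.6;0 0 0 -10.6;0 0 0 -10.6;0 0 0 -10.6"
}}

```text
time: 6.2
tool_pos: [512.7, -128.7, 118.6]
tcp_rot: [3.141, -0.0, 2.953]
contact_force: [-0.0, 0.4, -1.3]
grip_width: 27.8
finger_force: 28.0
```

Call:
{"fn": "apply_moves", "kwargs": {
  "motion": "0 0 0 -10.6;0 0 0 -10.6;0 0 0 -10.6;0 0 0 -10.6;0 0 0 0;0 0 0 0"
}}

```text
time: 6.95
tool_pos: [512.8, -128.8, 118.6]
tcp_rot: [3.141, -0.0, -2.6]
contact_force: [-0.3, 0.2, -1.2]
grip_width: 27.8
finger_force: 28.0
```

```bash
python3 - <<'E'
from h import *
o=bot.get_obs();print(o["time"],o["tool_pos"],o["tcp_rot"],o["grip_width"],o["finger_force"])
x,y,z=o["tool_pos"];ps=o["tcp_rot"][2]
d=np.array([np.cos(.545),np.sin(.545)])
for n in("side","top"):
    p=bot.capture(n)
    b=np.array([x,y])+21*d
    print(n,clipfit(p,z-3,b,.545,40))
    print([(round(r["p"],2),r["point"]) for r in bot.cut_out(p,"clip")[:2]])
    if n=="side":
        w,u,v=pts(p);k=np.hypot(w[:,0]-b[0],w[:,1]-b[1])<40;k&=abs(w[:,2]-z)<25
        a,c=int(np.median(u[k])),int(np.median(v[k]));print(a,c)
        cv2.imwrite("pics/d.png",cv2.resize(p["img"][max(0,c-70):c+70,max(0,a-70):a+70],(560,560),interpolation=2))
# target: tool 71 mm behind axis
t=np.array([578.3,150.3])-73*d; e=t-[x,y]; X=np.array([np.cos(ps),np.sin(ps)]);Y=np.array([np.sin(ps),-np.cos(ps)])
print("target",t,"shift x,y",e@X,e@Y,"turn",-np.degrees(np.angle(np.exp(1j*(.545+np.pi-ps)))))
E
```

```text
6.95 [ 512.80896642 -128.7639917   118.62798884] [ 3.14130835e+00 -4.18940299e-05 -2.60001434e+00] 27.84328529566774 28.0278749475292
side (array([ 5.27632634e+02, -1.19140128e+02,  5.27046237e-01]), np.float64(-3.043217658996582), (np.int64(148), np.int64(210)), array([ 507.46329702, -130.04174254,  142.76036958]))
[(0.68, [258.3, 234.0])]
257 234Traceback (most recent call last):
  File "<stdin>", line 8, in <module>
  File "h.py", line 39, in clipfit
    best=min((minimize(f,[xy0[0]+dx,xy0[1]+dy,yaw0+a],method="Nelder-Mead",options=dict(initial_simplex=np.array([xy0[0]+dx,xy0[1]+dy,yaw0+a])+np.array([[0,0,0],[6,0,0],[0,6,0],[0,0,.3]]))) for dx in(-5,5) for dy in(-5,5) for a in(-.5,0,.5)),key=lambda r:r.fun)
  File "h.py", line 39, in <genexpr>
    best=min((minimize(f,[xy0[0]+dx,xy0[1]+dy,yaw0+a],method="Nelder-Mead",options=dict(initial_simplex=np.array([xy0[0]+dx,xy0[1]+dy,yaw0+a])+np.array([[0,0,0],[6,0,0],[0,6,0],[0,0,.3]]))) for dx in(-5,5) for dy in(-5,5) for a in(-.5,0,.5)),key=lambda r:r.fun)
              ~~~~~~~~^^^^^^^^^^^^^^^^^^^^^^^^^^^^^^^^^^^^^^^^^^^^^^^^^^^^^^^^^^^
[... 162 characters left out ...]
k, bounds=bounds,
                               **options)
    fsim[k] = func(sim[k])
              ~~~~^^^^^^^^
    fx = function(np.copy(x), *(wrapper_args + args))
  File "h.py", line 38, in f
    return -sm(G,lo)-2*sm(T,hi)+sm(G,fl)
                       ~~^^^^^^
  File "h.py", line 37, in <lambda>
    sm=lambda M,k:cv2.remap(M,m[k,0][:,None].copy(),m[k,1][:,None].copy(),1,borderMode=cv2.BORDER_CONSTANT,borderValue=-.5).sum()
                  ~~~~~~~~~^^^^^^^^^^^^^^^^^^^^^^^^^^^^^^^^^^^^^^^^^^^^^^^^^^^^^^^^^^^^^^^^^^^^^^^^^^^^^^^^^^^^^^^^^^^^^^^^
cv2.error: OpenCV(4.12.0) /io/opencv/modules/imgproc/src/imgwarp.cpp:1703: error: (-215:Assertion failed) !_map1.empty() in function 'remap'
```

View pics/d.png

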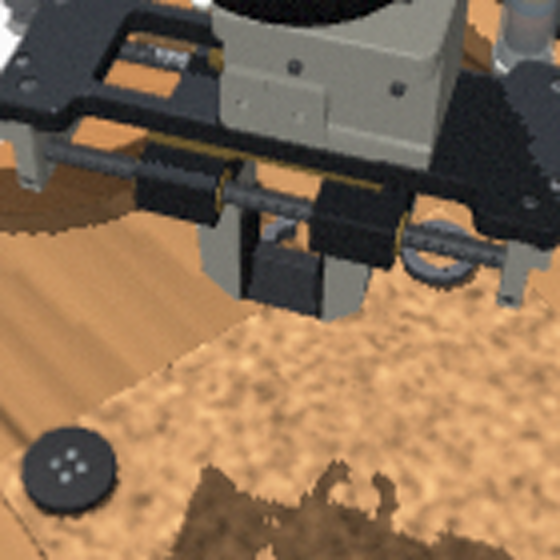

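The clip hangs level between the fingers at around (285,270) in the crop. Now I carry it to the landing point.

Call:
{"fn": "apply_moves", "kwargs": {
  "motion": "-0.0258 0.041 0 -0.2;-0.0258 0.041 0 0;-0.0258 0.041 0 0;-0.0258 0.041 0 0;-0.0258 0.0412 0 0;0 0 0 0;0 0 0.03 0;0 0 0.025 0"
}}

```text
time: 8.1
tool_pos: [516.1, 112.7, 63.1]
tcp_rot: [-3.141, 0.0, -2.594]
contact_force: [0.1, -0.1, -0.4]
grip_width: 28.0
finger_force: 28.0
```

Call:
{"fn": "apply_moves", "kwargs": {
  "motion": "0 0 0.015 0;0 0 0.005 0;0 0 0.003 0;0 0 0 0;0 0 0 0;0 0 0 0"
}}

```text
time: 8.85
tool_pos: [516.4, 113.6, 41.2]
tcp_rot: [-3.141, 0.001, -2.593]
contact_force: [-0.6, 0.2, -0.1]
grip_width: 27.7
finger_force: 28.0
```

Call:
{"fn": "apply_moves", "kwargs": {
  "motion": "0 0 0.001 0;0 0 0 0;0 0 0 0;0 0 0 0"
}}

```text
time: 9.35
tool_pos: [516.1, 113.5, 39.7]
tcp_rot: [3.142, 0.0, -2.593]
contact_force: [0.1, 0.2, -0.1]
grip_width: 27.6
finger_force: 28.0
```

Call:
{"fn": "apply_moves", "kwargs": {
  "motion": "0 0 0.0007 0;0 0 0 0;0 0 0 0;0 0 0 0"
}}

```text
time: 9.85
tool_pos: [516.1, 113.5, 39.0]
tcp_rot: [3.142, 0.0, -2.593]
contact_force: [0.7, 0.9, -0.0]
grip_width: 27.2
finger_force: 28.0
```

Call:
{"fn": "apply_moves", "kwargs": {
  "motion": "0 0 0 0;0 0 0 0;0 0 0 0;0 0 0 0;0 0 0 0;0 0 0 0;0 0 0 0",
  "fingers": 0.3
}}

```text
time: 10.72
tool_pos: [516.1, 113.6, 39.0]
tcp_rot: [3.142, 0.0, -2.593]
contact_force: [0.8, 0.5, -0.1]
grip_width: 59.3
finger_force: 0.0
```

Call:
{"fn": "apply_moves", "kwargs": {
  "motion": "0 0 -0.03 0;0 0 -0.03 0;0.05 0 -0.03 0;0.05 0 -0.03 0;0.04 0 0 0;0.04 0 0 0;0 0 0 0;0 0 0 0",
  "fingers": 0.3
}}

```text
time: 11.72
tool_pos: [363.4, 19.6, 159.4]
tcp_rot: [-3.141, 0.001, -2.593]
contact_force: [0.0, 0.1, -0.0]
grip_width: 60.0
finger_force: 0.0
```

```bash
python3 - <<'E'
from h import *
o=bot.get_obs();print(o["time"],o["tool_pos"],o["grip_width"])
I=[]
for n in("side","top"):
    p=bot.capture(n); s=stand(p);print(n,s)
    r=clipfit(p,s["ztop"],(534.5,124.5),.545,40);print(r)
    a=np.array(s["c"]);q=a-r[0][:2];c,t=np.cos(r[0][2]),np.sin(r[0][2]);print("axis in clip frame",q@[c,t],q@[-t,c])
    w,u,v=pts(p);k=np.hypot(w[:,0]-545,w[:,1]-130)<40
    a,c=int(np.median(u[k])),int(np.median(v[k]))
    I.append(cv2.resize(p["img"][c-45:c+45,a-45:a+45],(400,400),interpolation=2))
cv2.imwrite("pics/e.png",np.hstack(I))
E
```

```text
11.725 [363.39534368  19.61663978 159.40321396] 59.96236231208532
side {'c': (577.4358520507812, 149.76785278320312), 'med': array([576.39085046, 149.2194851 ,  74.62619537]), 'r': 12.643450736999512, 'n': 79, 'ztop': np.float64(35.89635584967448), 'yaw': np.float64(-0.357579876468194), 'mean': np.float64(0.3735373603383666), 'span': (np.float64(-3.1061264935398434), np.float64(1.6438920199267222)), 'nw': 829}
(array([531.6730315 , 123.41750727,   0.54050816]), np.float64(-269.1370544433594), (np.int64(117), np.int64(92)), array([513.45963666, 115.18433481,  62.60136959]))
axis in clip frame 52.798351412359786 -0.9542230785754171
top {'c': (579.6361083984375, 150.80545043945312), 'med': array([579.10927684, 150.62426608,  74.41260844]), 'r': 13.16901683807373, 'n': 118, 'ztop': np.float64(35.34790763812407), 'yaw': np.float64(0.6511415626292889), 'mean': np.float64(0.647415982114014), 'span': (np.float64(-3.0641942423745605), np.float64(3.0716454034051104)), 'nw': 1012}
(array([533.8257265 , 124.57130563,   0.54488144]), np.float64(-473.5663757324219), (np.int64(135), np.int64(54)), array([513.19702189, 111.86065639,  63.06511987]))
axis in clip frame 52.774118600707396 -1.3091407649498237
```

View pics/e.png

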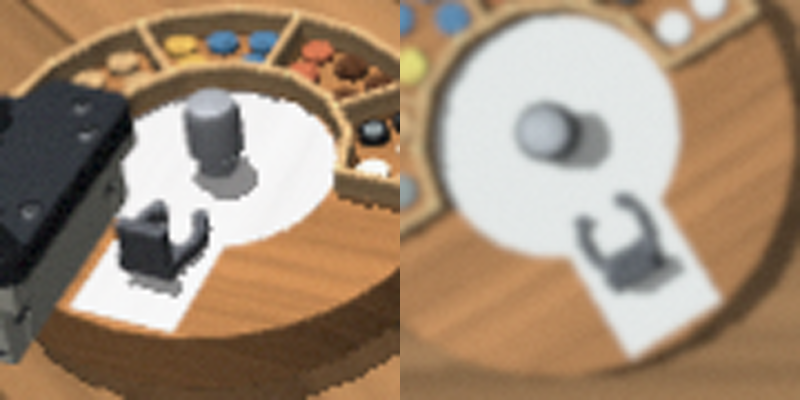

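The clip lies flat with its mouth towards the spindle, 52.8 mm short of it and about 1 mm off sideways. Next I close the fingers and come down behind it.

Call:
{"fn": "apply_moves", "kwargs": {
  "motion": "-0.05 0 0 0;-0.05 0 0 0;-0.049 0 0 0;0 0 0 0;0 0 0.04 0;0 0 0.03 0;0 0 0 0;0 0 0 0",
  "fingers": -1
}}

```text
time: 12.82
tool_pos: [490.1, 97.4, 89.9]
tcp_rot: [-3.141, 0.001, -2.593]
contact_force: [0.5, -1.0, 0.1]
grip_width: 0.1
finger_force: 0.0
```

Call:
{"fn": "apply_moves", "kwargs": {
  "motion": "0 0 0.03 0;0 0 0.015 0;0 0 0.006 0;0 0 0 0;0 0 0 0;0 0 0 0"
}}

```text
time: 13.58
tool_pos: [490.1, 97.4, 38.6]
tcp_rot: [-3.141, 0.001, -2.593]
contact_force: [0.9, -0.3, -0.6]
grip_width: 0.4
finger_force: 0.0
```

Call:
{"fn": "apply_moves", "kwargs": {
  "motion": "-0.005 0 0 0;-0.005 0 0 0;-0.005 0 0 0;-0.005 0 0 0;-0.005 0 0 0;-0.005 0 0 0;-0.005 0 0 0;-0.005 0 0 0"
}}

```text
time: 14.58
tool_pos: [524.1, 118.4, 38.0]
tcp_rot: [3.142, 0.0, -2.593]
contact_force: [-0.1, 0.4, -0.8]
grip_width: 0.3
finger_force: 0.1
```

Call:
{"fn": "apply_moves", "kwargs": {
  "motion": "-0.002 0 0 0;-0.002 0 0 0;-0.002 0 0 0;0 0 0 0;0 0 0 0"
}}

```text
time: 15.2
tool_pos: [528.9, 121.3, 38.1]
tcp_rot: [3.142, 0.0, -2.593]
contact_force: [0.1, 0.4, 0.5]
grip_width: 0.5
finger_force: 0.0
```

```bash
python3 - <<'E'
from h import *
o=bot.get_obs();print(o["time"],o["tool_pos"],o["contact_force"])
p=bot.capture("side")
cv2.imwrite("pics/f.png",cv2.resize(p["img"][110:220,130:260],(650,550),interpolation=2))
E
```

```text
15.2 [528.93238275 121.34164819  38.05543453] [0.07125289 0.35938941 0.53968642]
```

View pics/f.png

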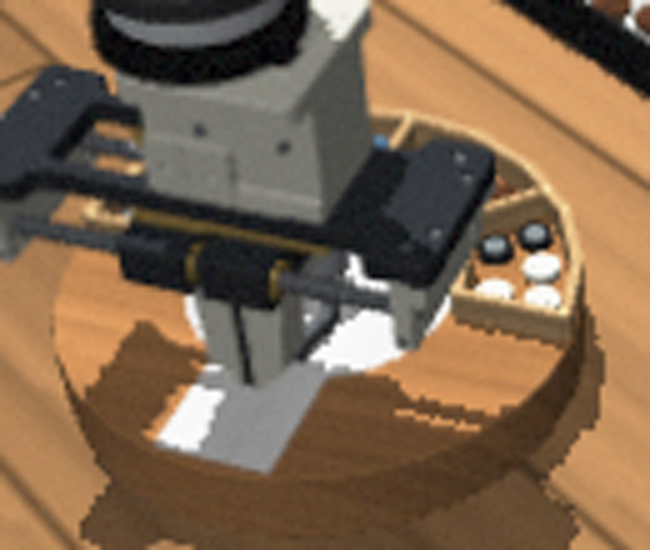

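The closed fingers are right behind the clip, with a bit of it visible at (325,300) in the crop. Now I push on in small steps and watch the force.

Call:
{"fn": "apply_moves", "kwargs": {
  "motion": "-0.002 0 0 0;-0.002 0 0 0;-0.001 0 0 0;-0.001 0 0 0;0 0 0 0;0 0 0 0"
}}

```text
time: 16.0
tool_pos: [532.0, 123.3, 38.0]
tcp_rot: [3.141, -0.005, -2.593]
contact_force: [-8.3, -6.6, 8.0]
grip_width: 0.4
finger_force: 5.1
```

Call:
{"fn": "apply_moves", "kwargs": {
  "motion": "-0.001 0 0 0;-0.001 0 0 0;-0.001 0 0 0;0 0 0 0;0 0 0 0"
}}

```text
time: 16.62
tool_pos: [534.0, 124.6, 38.1]
tcp_rot: [3.141, -0.006, -2.593]
contact_force: [-8.6, -7.6, 9.1]
grip_width: 0.5
finger_force: 6.4
```

Call:
{"fn": "apply_moves", "kwargs": {
  "motion": "-0.001 0 0 0;-0.001 0 0 0;-0.001 0 0 0;0 0 0 0;0 0 0 0"
}}

```text
time: 17.25
tool_pos: [537.7, 126.7, 38.0]
tcp_rot: [3.141, -0.004, -2.593]
contact_force: [-6.1, -4.6, 5.7]
grip_width: 0.7
finger_force: 3.8
```

Call:
{"fn": "apply_moves", "kwargs": {
  "motion": "-0.001 0 0 0;-0.001 0 0 0;-0.001 0 0 0;0 0 0 0;0 0 0 0"
}}

```text
time: 17.88
tool_pos: [541.8, 129.3, 38.0]
tcp_rot: [3.142, 0.0, -2.593]
contact_force: [-0.2, 0.3, -0.6]
grip_width: 0.3
finger_force: 0.0
```

Call:
{"fn": "apply_moves", "kwargs": {
  "motion": "-0.001 0 0 0;-0.001 0 0 0;0 0 0 0;0 0 0 0"
}}

```text
time: 18.38
tool_pos: [543.4, 130.2, 38.0]
tcp_rot: [3.142, 0.0, -2.593]
contact_force: [0.1, 0.5, -1.3]
grip_width: 0.4
finger_force: 0.0
```

The force dropped to zero, so the clip has snapped. I back off and look.

Call:
{"fn": "apply_moves", "kwargs": {
  "motion": "0.01 0 0 0;0.02 0 0 0;0.02 0 -0.03 0;0.04 0 -0.04 0;0.05 0 -0.04 0;0.05 0 0 0;0 0 0 0;0 0 0 0"
}}

```text
time: 19.38
tool_pos: [382.6, 31.6, 147.3]
tcp_rot: [-3.141, 0.001, -2.594]
contact_force: [0.3, -0.1, -0.3]
grip_width: 0.5
finger_force: 0.0
```

```bash
python3 - <<'E'
from h import *
o=bot.get_obs();print(o["time"],o["tool_pos"],o["contact_force"])
I=[]
for n in("side","top"):
    p=bot.capture(n); w,u,v=pts(p)
    d=np.array([np.cos(.5486),np.sin(.5486)]);c0=np.array([579.3,150.7])
    k=(np.hypot(w[:,0]-c0[0],w[:,1]-c0[1])<45)
    t=w[k&(w[:,2]>71)]; (a,b),r=cv2.minEnclosingCircle(t[:,:2].astype(np.float32))
    g=w[k&(w[:,2]>56)&(w[:,2]<66)]; q=(g[:,:2]-[a,b])@np.c_[d,[-d[1],d[0]]]; g=q[q[:,0]<-16]
    print(n,(a,b),r,"tab in stand frame",np.median(g,0),g.min(0),g.max(0),len(g))
    a,c=int(np.median(u[k])),int(np.median(v[k]))
    I.append(cv2.resize(p["img"][c-40:c+40,a-40:a+40],(400,400),interpolation=2))
cv2.imwrite("pics/g.png",np.hstack(I))
E
```

```text
19.375 [382.60908203  31.59921324 147.33905363] [ 0.27841498 -0.11891524 -0.34214751]
side (576.1303100585938, 149.43385314941406) 12.56330680847168 tab in stand frame [-23.55521582   0.74659679] [-25.74379503 -10.72621833] [-17.420818    12.40550006] 59
top (578.8468017578125, 150.2965087890625) 12.691734313964844 tab in stand frame [-23.12206329   0.74629298] [-26.97328617 -10.73410923] [-18.574316    12.56819286] 50
```

View pics/g.png

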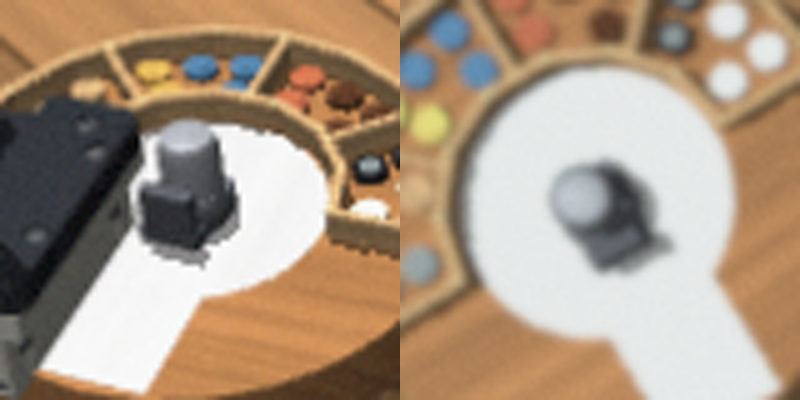

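The clip surrounds the spindle foot, with its tab 23 to 24 mm behind the axis (24 mm is nominal) and lying flat. The arm is clear, so I'm handing in.

```bash
python3 -c "
from plant import bot
print(bot.close_job())"
```

```text
the job is handed in; nothing more can be done
None
```

I laid the clip flat on the bare side of the stand, let go of it, and pushed it from behind until it snapped home in the spindle's groove. The final pictures show its tab 23–24 mm behind the axis (24 mm nominal). The arm stayed well away from the tubes, and I handed the job in at about 19.5 s, though no verdict came back.

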